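# Lever up the focimeter foot onto its safety bolt

## Task

The heavy cream foot of the focimeter has to be propped up at the front for service. Lay the steel pry bar with the yellow grip across the brass top of the blue fulcrum block, its bare end under the foot's overhanging front lip, then push the yellow end down so that the foot is levered up until the red-knobbed spring bolt snaps in beneath it. Let go and leave the foot standing raised on the bolt.

Things in the scene. Friction and masses are not known exactly. Their poses are not given: they have to be found in the camera images.
- pry_bar: Loose flat bar 245 mm long, 0.45 kg, flat underside. Bare steel, 24 wide, 8 thick, out to its tip at +125 along its x; yellow grip 28 wide, 16 tall, from -120 to +20. Origin: underside at the balance point, inside the yellow grip, good to grasp across; x to the tip, z up. Starts flat on the table, left or right; a useless aluminium rule with a black end lies on the other side.
- fulcrum: Fixed blue block, 44 (x) by 70 (y), rounded brass ridge along y on top, crest 77 mm up. Origin: centre underside, on table; x is level, towards the foot: lay the bar along it, origin 60 short of the ridge. The lip's edge is 35 past the ridge, 16 mm above the crest; a grey cabinet face is 85 past it. Let go on the ridge, the bar's yellow end sinks about 20 mm until the tip meets the lip, and stays.
- lip (a point): Middle of the lower front edge of the cream foot's lip: 93 mm up when down; rises with the foot (250 x 200 x 30 mm, 5 kg, hinged at its rear, 240 mm behind the lip; on a low grey cabinet). Once the lip is up 11 mm a spring bolt (red knob, left side seen from the robot) slides in under the foot; it then rests up 10 mm. Lift 14 to 20 mm to be sure: yellow end down 30 to 45 mm, 8 to 14 N.
Mind the look-alikes: they are no part of the job. Of the things shaped like the pry_bar, the steel one is meant.

How it is judged (in metres and radians):
On the way:
1. the foot is levered up: its lip more than 7 mm up (100 mm above the table) while the bar presses on the fulcrum block with more than 15 N (height (world z) of lip above 0.1 m and contact force between pry_bar and fulcrum above 15 N), for 0.1 s.
At the end, for the whole second after the job is handed in: the foot rests raised on its bolt, its lip 100.5 to 107 mm above the table, and the bar is let go and at rest (height (world z) of lip between 0.1005 and 0.107 m and linear speed of pry_bar below 0.03 m/s); the robot touches nothing.
It also fails if it takes over 58 s, if anything falls off the work surface, if the arm or the gripper's body presses on something with over 40 N, if the wrist force passes 120 N, or if a joint passes its speed limit or range.

## Robot

A 6-joint arm with a two-finger parallel gripper is mounted at the origin on the work surface. World frame = base frame: x ahead of the robot, y to its left, z up, the work surface at z = 0. Lengths are in mm, angles in degrees, forces in N, time in s.
With the tool pointing down it reaches from about 275 to 825 mm from the base axis. Payload 5.2 kg.
Tool frame: the origin (TCP) lies at the very end of the fingers, on their centre line; the grasp point (between the pads) lies 19 mm behind it; z points along the fingers, y is the direction in which the jaws open and shut (so a half turn about z gives the same grasp; the last joint's range is limited). The gripper opens to 93 mm and grips with 3 to 60 N. Pads are 15 mm wide; open, the fingers measure 128 mm over their backs; the gripper's body (75 mm by 188 mm) begins 65 mm behind the grasp point.
Start: joints at [-79.802, 14.817, 87.949, -0, 77.235, -11.62], TCP at [204.436, -510.599, 218.653] pointing down, gripper open.
Joint ranges: [-179.93, 179.93], [-52.35, 119.4], [10.71, 147.94], [-69.91, 249.91], [12.55, 155.21], [-178.61, 178.61]. Speed limits (degrees/s): [147.25, 147.25, 180, 180, 180, 180].

## Interface

Orientations are given as [roll, pitch, yaw] about the fixed x, y, z axes, in that order (R = Rz(yaw) Ry(pitch) Rx(roll)).
In Python, from station import manip gives the robot as it stands. The module is installed in compiled form; this text tells all that it offers.
- The arm moves only by the tool apply_moves, never from a script. Its argument "series" is a list that holds one entry, the list of rows, each a list of 6 numbers: the shift along the tool's x, y, z in m, then the turn, a rotation vector about the tool's x, y, z in rad. A call has 1 to 12 rows; each row is the pose to reach, as a shift and turn from the pose commanded when the call began, along the tool's axes at that moment; what a row does not reach only later rows make up. A row lasts 1/10 s, in which the tool goes at most 50 mm and 8.59 degrees, less where a joint would pass 70% of its speed; a pose out of reach is approached as far as the arm can. A call with a gripper value outside its range is refused whole. "jaw" is the closure, from -1 (fully open) to 1 (shut), so that 0 is half open, set as the call begins (left out, the last holds). The fingers move at their own pace and stop on an object; "force" is the grip in N (left out, the last holds). Time passes only in rows, so rows that repeat a pose let the fingers close. It gives the time, the measured TCP pose, the force and the opening at its end, in the units of the state.
- manip.state(): the state, without advancing time (a new reading comes with each control period).
- manip.get_image(name): name is "side" or "top"; returns the picture (420x560x3 uint8, red, green, blue); there is no depth.
- manip.calibration(name): a dict with "mtx" (3x3 intrinsics, pixels), "k1" (the pictures are not rectified: a ray, as slopes to the right and down, at radius r is drawn at 1 + k1 r^2 times it, then the intrinsics apply), "T" (4x4, takes a point from camera to world coordinates). Camera axes: x right, y down, z forward; pixel columns grow to the right and rows downward; lengths in mm; the calibration is good to about 2 mm. A picture is of the moment at which its call begins. calibration takes no time and is no camera call.
- manip.sign_off(): hands the job in, once; it reports no verdict.
Trained networks look in the newest picture that a camera, given by its name, has taken for a name from the list of things; names that differ only in an ending like _2 or _b are one class to them, and where a whole thing is asked for, a point or a joint stands for the part that bears it (a point fixed in the world has none). Each returns a list of dicts, best first, with "conf" (0 to 1); they miss things now and then, are a little off and sometimes report something else, mostly with a low value. They report only what shows in the picture. A call takes as long as a camera call. They do not tell look-alikes from the thing itself.
- manip.silhouettes(label, camera): "mask" (420x560 bool, what is visible of it).
- manip.pinpoint(label, camera): "location" ([x, y, z] in mm, in the coordinates of the camera as it stood for that picture, good to about 4 mm: a listed point, or the origin of a listed thing).
The state is a dict: "t": time; "joint_positions": joint angles; "qd": joint speeds; "effort": joint torques, N m; "tcp_pos": TCP position; "ee_rot": TCP orientation; "ft_force": force on the tool from outside, world axes, zero at the start; "wrist_torque": the same for the moment, N m; "width": opening from 0.0 (shut) to 1.0 (fully open).
Only numpy, scipy, OpenCV 4.12 (cv2) and the standard library are available. Lean on these libraries where they do the work, as an engineer would, in place of code of your own. Each camera call takes 0.05 s, during which the arm holds its last target.

## Working session

There is one attempt and no reset: what is moved stays moved. The work goes in short steps, Python scripts to look and compute and a tool call to move; the robot and the scene stay as the last step left them, time stands still between calls to the robot, and variables do not carry over. Pictures are saved under pics/ and viewed, and the job is handed in when it is done.

Besides the shell and the picture viewer there is one more tool, called after "Call:" as name(argument=value, ...), one argument or row to a line, values as JSON. apply_moves: Moves the arm, as the interface text tells. Its arguments: {"type":"object","properties":{"series":{"type":"array","items":{"type":"array","items":{"type":"array","items":{"type":"number"}}}},"jaw":{"type":"number"},"force":{"type":"number"}},"required":["series"]}

```bash
mkdir -p pics
cat > h.py <<'E'
import numpy as np, cv2
from station import manip
def snap(cam,fn):
    im=manip.get_image(cam); cv2.imwrite('pics/'+fn,cv2.cvtColor(im,cv2.COLOR_RGB2BGR)); return im
def ray(cam,uv):
    c=manip.calibration(cam);K=np.array(c['mtx']);k=c['k1'];T=np.array(c['T'])
    p=cv2.undistortPoints(np.array([[uv]],float),K,np.array([k,0,0,0,0.]))[0,0]
    return T[:3,3],T[:3,:3]@np.array([p[0],p[1],1])
def atz(cam,uv,z):
    o,d=ray(cam,uv); return o+d*(z-o[2])/d[2]
def proj(cam,P):
    c=manip.calibration(cam);K=np.array(c['mtx']);T=np.linalg.inv(np.array(c['T']))
    q=T[:3,:3]@np.array(P,float)+T[:3,3]
    return cv2.projectPoints(q[None],np.zeros(3),np.zeros(3),K,np.array([c['k1'],0,0,0,0.]))[0].ravel()
def w(cam,p):
    T=np.array(manip.calibration(cam)['T']); return T[:3,:3]@np.array(p)+T[:3,3]
E
python3 - <<'E'
from h import *
print(manip.state())
for c in ['top','side']:
    snap(c,c+'0.png')
    print(manip.calibration(c)['T'])
    for l in ['pry_bar','fulcrum','lip']:
        for d in manip.pinpoint(l,c): print(c,l,round(d['conf'],2),w(c,d['location']).round(1))
        for d in manip.silhouettes(l,c):
            m=d['mask'];ys,xs=np.nonzero(m); print('  mask',round(d['conf'],2),cv2.minAreaRect(np.c_[xs,ys].astype(np.float32)))
E
```

```text
{'t': 0.0, 'joint_positions': array([-7.98013039e+01,  1.48604136e+01,  8.80101681e+01, -6.66967134e-04,
        7.72333734e+01, -1.16173230e+01]), 'qd': array([-0.03820993,  0.03645639,  0.01627151,  0.0121001 , -0.04543421,
       -0.0417187 ]), 'effort': array([ 1.18645163e-03, -4.37302244e+01, -2.83999425e+01,  7.18214689e-02,
        4.10897553e-02, -1.48039621e-04]), 'tcp_pos': array([ 204.33651604, -510.05814594,  217.81322609]), 'ee_rot': array([-1.79898044e+02, -2.02969635e-02,  2.18161490e+01]), 'ft_force': array([ 0.95198321, -0.14957345,  0.06642281]), 'wrist_torque': array([ 0.00110517, -0.01330423, -0.04882781]), 'width': 0.9992296615939978}
[[ 3.85852675e-02 -9.75167327e-01  2.18082237e-01  3.12083921e+01]
 [-9.99252782e-01 -3.71640003e-02  1.06167158e-02 -1.72624061e+02]
 [-2.24826600e-03 -2.18328931e-01 -9.75872647e-01  1.97177103e+03]
 [ 0.00000000e+00  0.00000000e+00  0.00000000e+00  1.00000000e+00]]
top pry_bar 0.69 [ 455.9 -696.3    2.7]
top pry_bar 0.65 [ 508.2 -364.     2. ]
  mask 0.63 ((336.5848388671875, 214.24420166015625), (63.78313446044922, 7.45319604873
[... 573 characters left out ...]
-1.07326992e-03 -6.54800560e-01 -7.55800949e-01  9.88687162e+02]
 [ 0.00000000e+00  0.00000000e+00  0.00000000e+00  1.00000000e+00]]
side pry_bar 0.56 [ 229.9 -295.8    2.2]
  mask 0.95 ((317.6352844238281, 282.7411804199219), (11.931174278259277, 85.47059631347656), 49.398704528808594)
  mask 0.67 ((213.26242065429688, 284.05133056640625), (70.58779907226562, 11.716299057006836), 60.461219787597656)
  mask 0.61 ((330.9978942871094, 391.48681640625), (57.839046478271484, 14.139617919921875), 80.78897094726562)
side fulcrum 0.82 [ 6.226e+02 -1.100e+01  3.000e-01]
  mask 0.83 ((324.0, 173.5), (31.0, 14.0), 90.0)
side lip 0.59 [660.9 -12.4  91.3]
  mask 0.91 ((381.0, 157.0), (62.0, 88.0), 90.0)
```

View pics/top0.png

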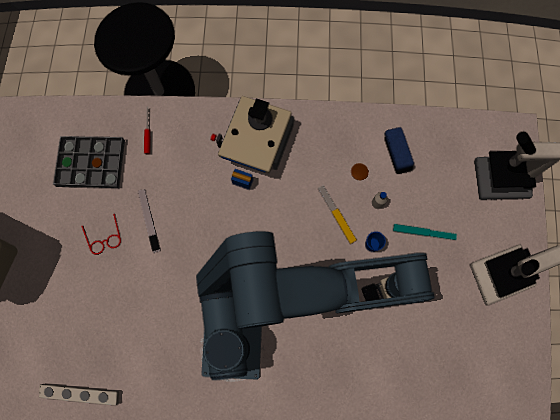

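View pics/side0.png

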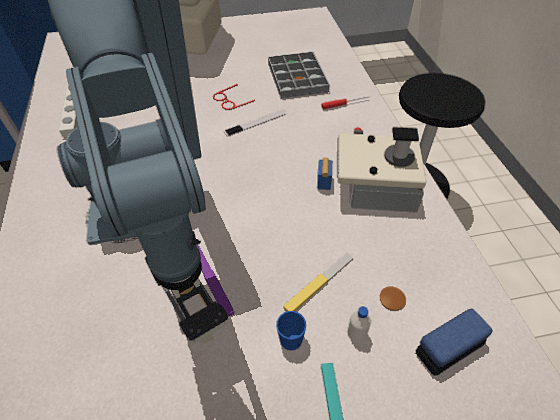

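Run:
```python
from h import *
t=cv2.imread('pics/top0.png');s=cv2.imread('pics/side0.png')
def z(im,x,y,w_,h_,fn,f=8):
    cv2.imwrite('pics/'+fn,cv2.resize(im[y:y+h_,x:x+w_],None,fx=f,fy=f,interpolation=cv2.INTER_CUBIC))
z(t,205,90,100,75+30,'zt.png',5.5); z(s,305,115,130,100,'zs.png',6)
z(t,310,180,60,70,'zb.png',8)
for c,im,l in (('top',t,'bar'),('side',s,'bar')):
    hsv=cv2.cvtColor(im,cv2.COLOR_BGR2HSV)
    m=((hsv[...,0]>15)&(hsv[...,0]<32)&(hsv[...,1]>140)&(hsv[...,2]>90)).astype(np.uint8)
    n,L,st,ce=cv2.connectedComponentsWithStats(m)
    for i in range(1,n):
        if st[i,4]>15:
            ys,xs=np.nonzero(L==i); r=cv2.minAreaRect(np.c_[xs,ys].astype(np.float32)); print(c,st[i,4],ce[i].round(1),r, atz(c,ce[i],8).round(1), atz(c,ce[i],77).round(1))
            P=np.array([atz(c,(a,b),77 if st[i,4]<100 else 16)[:2] for a,b in zip(xs,ys)])
            print(cv2.minAreaRect(P.astype(np.float32)), )
            u,sv,vt=np.linalg.svd(P-P.mean(0)); print('pca',np.degrees(np.arctan2(vt[0,1],vt[0,0])))
```

```text
top 67 [241.1 176.1] ((240.9499969482422, 176.14999389648438), (18.34120750427246, 3.4785051345825195), 18.434947967529297) [ 6.435e+02 -5.000e-01  8.000e+00] [622.   -6.6  77. ]
((621.8033447265625, -5.829986572265625), (67.63639831542969, 13.167800903320312), 72.92716979980469)
pca 72.22783439503318
top 281 [343.6 225.7] ((343.533447265625, 225.65679931640625), (37.06317138671875, 7.554600238800049), 59.534454345703125) [ 466.1 -390.8    8. ] [ 450.8 -383.1   77. ]
((464.9070129394531, -389.4904479980469), (138.4226837158203, 28.389089584350586), 31.06106948852539)
pca -149.0883778838628
side 19 [325.4 172.9] ((325.0, 172.0), (8.0, 4.0), 90.0) [638.4  21.1   8. ] [614.2 -44.9  77. ]
((614.3182373046875, -40.466552734375), (34.94783401489258, 12.209187507629395), 73.85285949707031)
pca -119.25962744560793
side 117 [311.3 292.5] ((308.2500305175781, 292.7500305175781), (9.899494171142578, 45.96194076538086), 45.0) [ 480.8 -395.     8. ] [ 467.7 -431.7   77. ]
((472.637451171875, -397.6334228515625), (127.50895690917969, 26.986175537109375), 35.03120040893555)
pca -143.42117450432883
side 19 [305.9 286.8] ((306.2500305175781, 286.7500305175781), (1.4142134189605713, 16.26345443725586), 45.0) [ 471.4 -375.8    8. ] [ 458.9 -413.9   77. ]
((459.96990966796875, -413.5789794921875), (42.889076232910156, 3.6080780029296875), 35.00906753540039)
pca -147.07663722073883
side 23 [287.2 305.7] ((287.65386962890625, 304.23077392578125), (6.471832275390625, 11.96308422088623), 11.309932708740234) [ 411.4 -418.     8. ] [ 403.2 -453.1   77. ]
((405.18890380859375, -449.59942626953125), (30.6942195892334, 15.276277542114258), 66.66927337646484)
pca -123.1956333127342
```

View pics/zt.png

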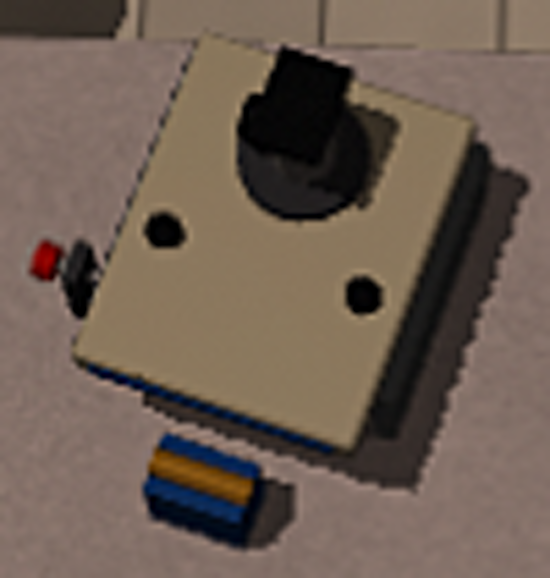

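View pics/zs.png

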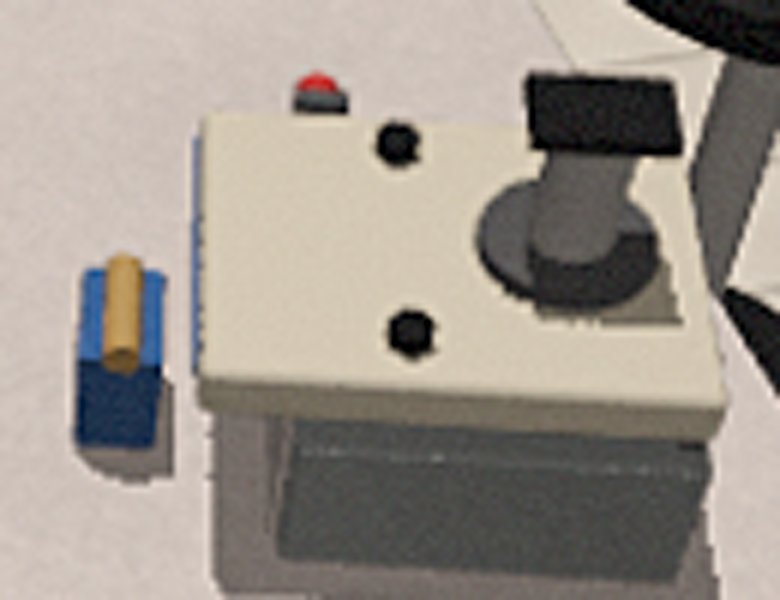

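View pics/zb.png

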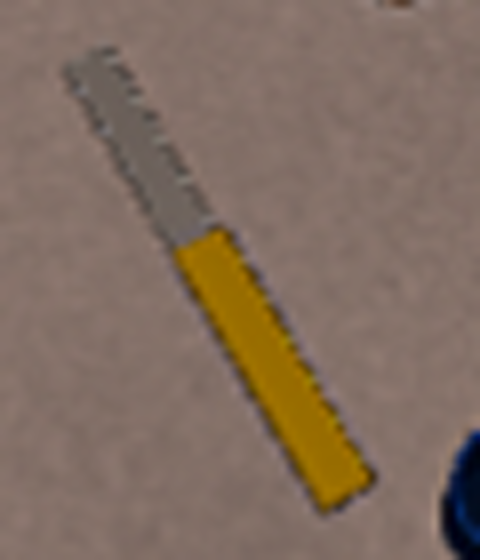

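```bash
cat >> h.py <<'E'
def rel(cmd,tgt):
    # cmd/tgt: x,y,z,yaw with tool down -> shift(m), turn about tool z (rad)
    y=np.radians(cmd[3]);d=np.array(tgt[:3],float)-cmd[:3]
    return [round(v,5) for v in ((d[0]*np.cos(y)+d[1]*np.sin(y))/1e3,(d[0]*np.sin(y)-d[1]*np.cos(y))/1e3,-d[2]/1e3,-np.radians(tgt[3]-cmd[3]))]
E
python3 - <<'E'
from h import *
f=lambda x,y:(205+x/5.5-.4,90+y/5.5-.4)
A,B,C=[atz('top',f(*p),123) for p in ((75,360),(352,450),(475,123))]
D=atz('top',f(203,35),123)
print(A,B,C,D)
for a,b in((A,B),(B,C),(A,D)): v=b-a;print(np.hypot(*v[:2]),np.degrees(np.arctan2(v[1],v[0])))
m=(A+B)/2;print('lip mid',m)
print('cup',atz('top',(376,241),0))
u=np.array([np.cos(np.radians(-17.5)),np.sin(np.radians(-17.5))])
print('lip from fulcrum', np.array([623,-7.5])+35*u)
for z,uv in((16,(356,240)),(8,(322,187))): print(atz('top',uv,z))
a=np.radians(31);o=np.array([508,-364])
for x in(-120,20,125): 
  P=[*(o+x*np.array([np.cos(a),np.sin(a)])),8]; print(proj('top',P),proj('side',P))
print(rel([204.436,-510.599,218.653,21.818],[508,-364,120,31]))
E
```

```text
[684.31424458  76.77097003 123.        ] [ 628.69864897 -107.78603339  123.        ] [ 862.39351049 -180.07455437  123.        ] [921.06391068   6.25070091 123.        ]
192.7547197553923 -106.76999341053468
244.6199471908792 -17.18833756312421
247.02937630035242 -16.587136718223366
lip mid [656.50644678 -15.50753168 123.        ]
cup [ 414.08224082 -513.70309273    0.        ]
lip from fulcrum [656.38009328 -18.02470298]
[ 412.04832922 -436.58141622   16.        ]
[ 612.12381802 -307.49797942    8.        ]
[352.78812946 242.13812362] [285.41453453 308.95012381]
[333.87811051 209.84353681] [323.39125038 275.91316791]
[319.9305567  186.15077464] [349.22304566 253.51524121]
[np.float64(0.3363), np.float64(-0.02328), np.float64(0.09865), np.float64(-0.16026)]
```

Call:
apply_moves(
  series=[
    [[0.034, -0.002, 0, 0, 0, -0.016], [0.07, -0.005, 0, 0, 0, -0.034], [0.11, -0.008, 0, 0, 0, -0.054], [0.15, -0.01, 0, 0, 0, -0.074], [0.19, -0.013, 0, 0, 0, -0.094], [0.23, -0.016, 0.01, 0, 0, -0.114], [0.27, -0.019, 0.03, 0, 0, -0.134], [0.31, -0.021, 0.06, 0, 0, -0.15], [0.3363, -0.0233, 0.09, 0, 0, -0.1603], [0.3363, -0.0233, 0.0987, 0, 0, -0.1603], [0.3363, -0.0233, 0.0987, 0, 0, -0.1603], [0.3363, -0.0233, 0.0987, 0, 0, -0.1603]],
  ],
  jaw=-1,
)

```text
t: 1.9
tcp_pos: [507.6, -365.0, 120.8]
ee_rot: [179.9, 0.0, 31.0]
ft_force: [0.5, 0.1, 0.6]
width: 0.998
```

Run:
```python
from h import *
s=manip.state();print(s['t'],s['tcp_pos'],s['ee_rot'],s['ft_force'])
a=snap('top','a_t.png');b=snap('side','a_s.png')
cv2.imwrite('pics/a.png',cv2.cvtColor(np.hstack([cv2.resize(a[150:270,270:430],None,fx=2.5,fy=2.5),cv2.resize(b[180:340,220:380],(400,300))]) if 0 else np.hstack([cv2.resize(a[150:270,270:430],(400,300)),cv2.resize(b[190:340,220:420],(400,300))]),cv2.COLOR_RGB2BGR))
```

```text
1.9 [ 507.57124994 -364.96723232  120.82346411] [1.79943194e+02 1.28933274e-02 3.09597171e+01] [0.51801627 0.09570457 0.59460434]
```

View pics/a.png

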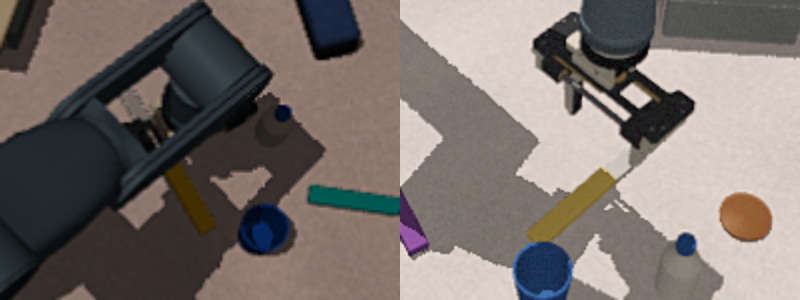

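The gripper stands over the bar (side crop: grip ends at about (540,235) and (610,172)), jaws across it. Descending.

Call:
apply_moves(
  series=[
    [[0, 0, 0.025, 0, 0, 0], [0, 0, 0.05, 0, 0, 0], [0, 0, 0.075, 0, 0, 0], [0, 0, 0.095, 0, 0, 0], [0, 0, 0.108, 0, 0, 0], [0, 0, 0.114, 0, 0, 0], [0, 0, 0.117, 0, 0, 0], [0, 0, 0.117, 0, 0, 0], [0, 0, 0.117, 0, 0, 0]],
  ],
)

```text
t: 2.9
tcp_pos: [508.5, -364.6, 4.0]
ee_rot: [179.9, -0.0, 31.0]
ft_force: [-0.7, -0.2, 0.2]
width: 1.001
```

Call:
apply_moves(
  series=[
    [[0, 0, 0, 0, 0, 0], [0, 0, 0, 0, 0, 0], [0, 0, 0, 0, 0, 0], [0, 0, 0, 0, 0, 0], [0, 0, 0, 0, 0, 0], [0, 0, 0, 0, 0, 0], [0, 0, 0, 0, 0, 0], [0, 0, 0, 0, 0, 0], [0, 0, 0, 0, 0, 0], [0, 0, 0, 0, 0, 0]],
  ],
  jaw=1,
  force=40,
)

```text
t: 3.9
tcp_pos: [508.2, -364.3, 3.0]
ee_rot: [180.0, -0.0, 31.0]
ft_force: [0.6, -1.4, -0.8]
width: 0.299
```

Call:
apply_moves(
  series=[
    [[0, 0, -0.01, 0, 0, 0], [0, 0, -0.03, 0, 0, 0], [0, 0, -0.055, 0, 0, 0], [0, 0, -0.08, 0, 0, 0], [0, 0, -0.105, 0, 0, 0], [0, 0, -0.13, 0, 0, 0], [0, 0, -0.15, 0, 0, 0], [0, 0, -0.164, 0, 0, 0], [0, 0, -0.167, 0, 0, 0], [0, 0, -0.167, 0, 0, 0], [0, 0, -0.167, 0, 0, 0]],
  ],
)

```text
t: 5.0
tcp_pos: [507.3, -363.3, 168.5]
ee_rot: [-179.8, 0.0, 31.0]
ft_force: [-0.1, -0.1, -4.7]
width: 0.297
```

Run:
```python
from h import *
print(rel([508,-364,170,31],[517.8,25.7,170,-17]), rel([508,-364,170,31],[517.8,-164,170,7]))
s=manip.state();print(s['ft_force'],s['wrist_torque'],s['tcp_pos'],s['width'])
b=snap('side','b_s.png')
cv2.imwrite('pics/b.png',cv2.cvtColor(cv2.resize(b[130:330,220:420],(600,600)),cv2.COLOR_RGB2BGR))
```

```text
[np.float64(0.20911), np.float64(-0.32899), np.float64(-0.0), np.float64(0.83776)] [np.float64(0.11141), np.float64(-0.16639), np.float64(-0.0), np.float64(0.41888)]
[-0.12079779 -0.05672268 -4.70107019] [-0.01766984  0.00644294  0.01211574] [ 507.31988802 -363.31791652  168.51461687] 0.29690866728106413
```

View pics/b.png

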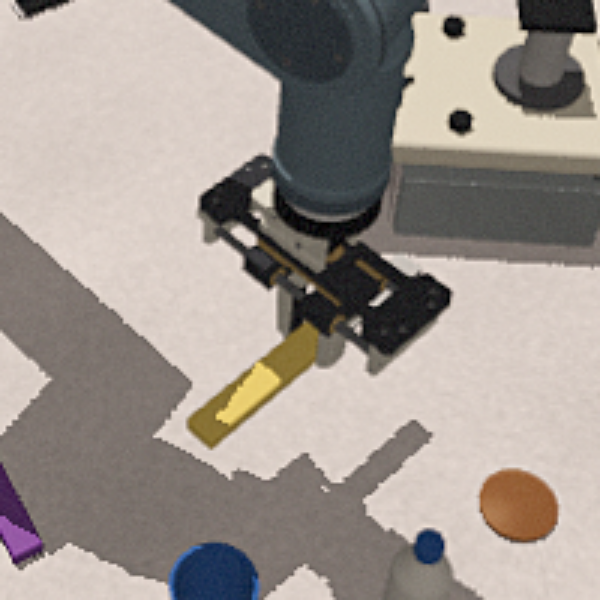

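The bar is lifted (weight −4.7 N), held near its balance point, with the yellow end at about (205,430) in the crop. Carrying it.

Call:
apply_moves(
  series=[
    [[0.01, -0.015, 0, 0, 0, 0.04], [0.028, -0.045, 0, 0, 0, 0.114], [0.047, -0.074, 0, 0, 0, 0.188], [0.066, -0.104, 0, 0, 0, 0.264], [0.086, -0.136, 0, 0, 0, 0.345], [0.106, -0.167, 0, 0, 0, 0.425], [0.126, -0.198, 0, 0, 0, 0.505], [0.146, -0.23, 0, 0, 0, 0.585], [0.166, -0.261, 0, 0, 0, 0.665], [0.186, -0.293, 0, 0, 0, 0.745], [0.2, -0.315, 0, 0, 0, 0.803], [0.2091, -0.329, 0, 0, 0, 0.8378]],
  ],
)

```text
t: 6.25
tcp_pos: [516.8, 28.1, 169.0]
ee_rot: [-180.0, 0.1, -17.0]
ft_force: [0.1, -0.8, -4.7]
width: 0.298
```

Call:
apply_moves(
  series=[
    [[0, 0, 0.01, 0, 0, 0], [0, 0, 0.02, 0, 0, 0], [0, 0, 0.03, 0, 0, 0], [0, 0, 0.04, 0, 0, 0], [0, 0, 0.05, 0, 0, 0], [0, 0, 0.06, 0, 0, 0], [0, 0, 0.06, 0, 0, 0], [0, 0, 0.06, 0, 0, 0]],
  ],
)

```text
t: 7.05
tcp_pos: [517.7, 25.6, 109.7]
ee_rot: [180.0, 0.0, -17.0]
ft_force: [0.4, 0.6, -3.9]
width: 0.296
```

Run:
```python
from h import *
s=manip.state();print(s['t'],s['ft_force'],s['wrist_torque'],s['tcp_pos'],s['ee_rot'])
a=snap('top','c_t.png');b=snap('side','c_s.png')
cv2.imwrite('pics/c.png',cv2.cvtColor(np.hstack([cv2.resize(a[120:240,190:310],(400,400)),cv2.resize(b[100:230,260:390],(400,400))]),cv2.COLOR_RGB2BGR))
```

```text
7.05 [ 0.42256681  0.58988484 -3.86493741] [ 0.06551022 -0.00882365 -0.0286165 ] [517.69239864  25.59396419 109.71107626] [ 1.79996133e+02  3.19223130e-02 -1.70119268e+01]
```

View pics/c.png

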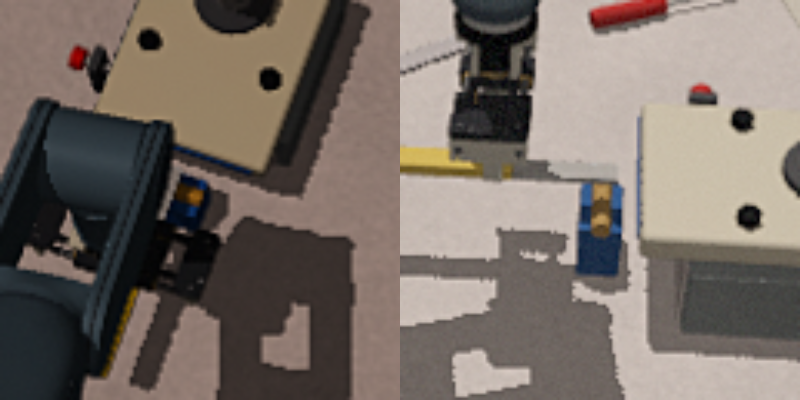

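Run:
```python
from h import *
b=cv2.imread('pics/c_s.png')
u=np.array([np.cos(np.radians(17)),-np.sin(np.radians(17))]);n=np.array([-u[1],u[0]]);o=np.array([517.8,25.7])
S=6;x0,y0=260,130
c=cv2.resize(b[y0:y0+100,x0:x0+130],None,fx=S,fy=S,interpolation=cv2.INTER_CUBIC)
for x,y,z in((125,12,115),(125,-12,115),(20,-12,115),(20,-12,107),(125,-12,107)):
    p=proj('side',[*(o+x*u+y*n),z]);print(p);cv2.circle(c,tuple(int(v) for v in ((p-[x0,y0]+.5)*S)),3,(0,0,255),-1)
for y in(-33,33):
    p=proj('side',[*(np.array([623,-6.5])+y*n),77]);cv2.circle(c,tuple(int(v) for v in ((p-[x0,y0]+.5)*S)),3,(0,255,0),-1)
cv2.imwrite('pics/c2.png',c)
```

```text
[330.56586025 152.44223675]
[330.48852532 157.78894849]
[295.7832443  155.92327014]
[295.72900913 157.87406401]
[330.26915331 159.74037102]
```

View pics/c2.png

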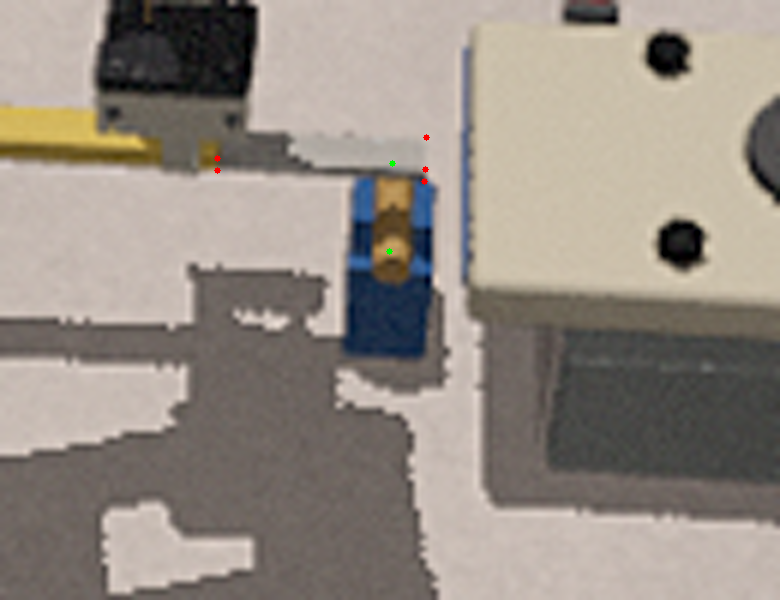

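Call:
apply_moves(
  series=[
    [[0, 0, 0.008, 0, 0, 0], [0, 0, 0.016, 0, 0, 0], [0, 0, 0.022, 0, 0, 0], [0, 0, 0.027, 0, 0, 0], [0, 0, 0.0275, 0, 0, 0], [0, 0, 0.0275, 0, 0, 0]],
  ],
)

```text
t: 7.75
tcp_pos: [517.7, 25.7, 82.2]
ee_rot: [180.0, 0.0, -17.0]
ft_force: [-0.4, -0.5, -4.2]
width: 0.298
```

Run:
```python
from h import *
s=manip.state();print(s['t'],s['ft_force'],s['wrist_torque'],s['tcp_pos'],s['ee_rot'])
b=snap('side','d_s.png')
S=6;x0,y0=260,130
u=np.array([np.cos(np.radians(17)),-np.sin(np.radians(17))]);n=np.array([-u[1],u[0]]);o=np.array([517.8,25.7])
c=cv2.cvtColor(cv2.resize(b[y0:y0+100,x0:x0+130],None,fx=S,fy=S,interpolation=cv2.INTER_CUBIC),cv2.COLOR_RGB2BGR)
for x,y,z in((125,12,87.5),(125,-12,87.5),(20,-12,87.5),(20,-12,79.5),(125,-12,79.5)):
    p=proj('side',[*(o+x*u+y*n),z]);cv2.circle(c,tuple(int(v) for v in ((p-[x0,y0]+.5)*S)),3,(0,0,255),-1)
cv2.imwrite('pics/d.png',c)
```

```text
7.75 [-0.40779462 -0.51800885 -4.22752467] [ 0.08804931 -0.04009271 -0.08128885] [517.68334607  25.7331362   82.21288094] [ 1.79996767e+02  2.66817661e-02 -1.70004161e+01]
```

View pics/d.png

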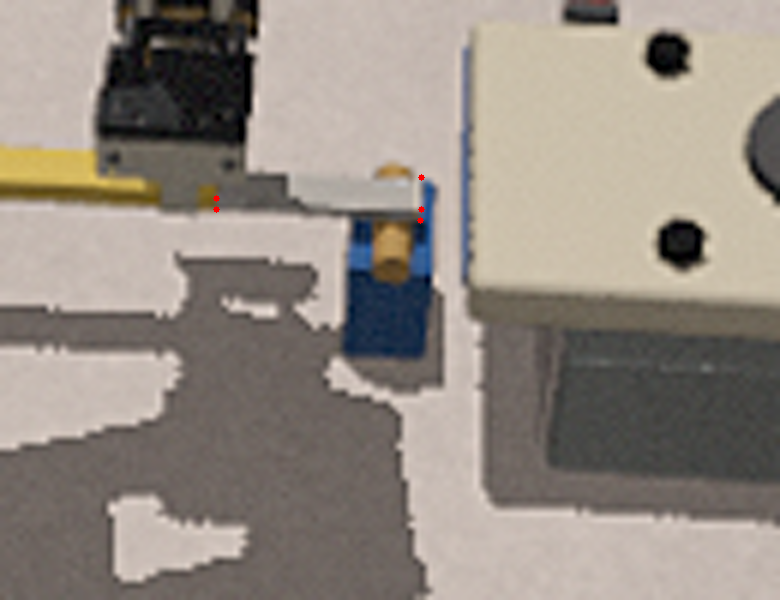

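The bar's underside sits just over the brass ridge, crossing its middle (crop (395,205)), with the tip at (420,200) short of the lip at x≈468. Inserting.

Call:
apply_moves(
  series=[
    [[0.006, 0, 0, 0, 0, 0], [0.012, 0, 0, 0, 0, 0], [0.018, 0, 0, 0, 0, 0], [0.024, 0, 0, 0, 0, 0], [0.03, 0, 0, 0, 0, 0], [0.036, 0, 0, 0, 0, 0], [0.042, 0, 0, 0, 0, 0], [0.047, 0, 0, 0, 0, 0], [0.05, 0, 0, 0, 0, 0], [0.05, 0, 0, 0, 0, 0], [0.05, 0, 0, 0, 0, 0]],
  ],
)

```text
t: 8.9
tcp_pos: [565.3, 11.2, 82.3]
ee_rot: [180.0, 0.0, -17.0]
ft_force: [0.5, -0.6, -3.6]
width: 0.294
```

Call:
apply_moves(
  series=[
    [[0, 0, 0.001, 0, 0, 0], [0, 0, 0.0015, 0, 0, 0], [0, 0, 0.002, 0, 0, 0], [0, 0, 0.0025, 0, 0, 0], [0, 0, 0.0025, 0, 0, 0], [0, 0, 0.0025, 0, 0, 0]],
  ],
)

```text
t: 9.5
tcp_pos: [565.6, 11.1, 80.0]
ee_rot: [180.0, 0.0, -17.0]
ft_force: [0.1, 0.6, -4.2]
width: 0.296
```

Run:
```python
from h import *
s=manip.state();print(s['t'],s['ft_force'],s['wrist_torque'],s['tcp_pos'],s['ee_rot'])
b=snap('side','e_s.png')
S=6;x0,y0=260,130
c=cv2.cvtColor(cv2.resize(b[y0:y0+100,x0:x0+130],None,fx=S,fy=S,interpolation=cv2.INTER_CUBIC),cv2.COLOR_RGB2BGR)
cv2.imwrite('pics/e.png',c)
```

```text
9.5 [ 0.07405239  0.59485269 -4.20411071] [ 0.08207176 -0.02775236  0.04009766] [565.55607211  11.09515577  79.95606603] [ 1.79998450e+02  4.40008492e-04 -1.70001457e+01]
```

View pics/e.png

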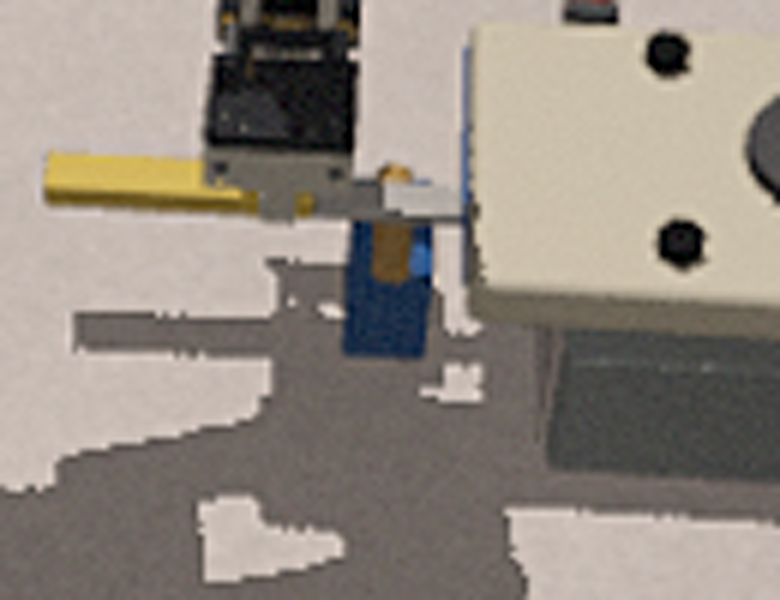

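Call:
apply_moves(
  series=[
    [[0, 0, 0.0005, 0, 0, 0], [0, 0, 0.001, 0, 0, 0], [0, 0, 0.001, 0, 0, 0], [0, 0, 0.001, 0, 0, 0]],
  ],
)

```text
t: 9.95
tcp_pos: [565.6, 11.1, 79.2]
ee_rot: [-180.0, -0.0, -17.0]
ft_force: [-1.6, 0.5, -0.7]
width: 0.295
```

Call:
apply_moves(
  series=[
    [[0, 0, 0, 0, 0, 0], [0, 0, 0, 0, 0, 0], [0, 0, 0, 0, 0, 0], [0, 0, 0, 0, 0, 0], [0, 0, 0, 0, 0, 0], [0, 0, 0, 0, 0, 0], [0, 0, 0, 0, 0, 0], [0, 0, 0, 0, 0, 0]],
  ],
  jaw=-0.1,
  force=20,
)

```text
t: 10.75
tcp_pos: [565.6, 11.1, 78.9]
ee_rot: [-180.0, 0.0, -17.0]
ft_force: [0.5, 0.2, -0.2]
width: 0.551
```

Run:
```python
from h import *
s=manip.state();print(s['t'],s['ft_force'],s['wrist_torque'],s['tcp_pos'],s['ee_rot'])
b=snap('side','f_s.png')
S=6;x0,y0=260,130
c=cv2.cvtColor(cv2.resize(b[y0:y0+100,x0:x0+130],None,fx=S,fy=S,interpolation=cv2.INTER_CUBIC),cv2.COLOR_RGB2BGR)
cv2.imwrite('pics/f.png',c)
```

```text
10.75 [ 0.52740272  0.21170481 -0.20731609] [ 0.01907841 -0.00878071  0.01197822] [565.567018    11.09318925  78.92201792] [-1.79999872e+02  2.62238087e-03 -1.69998792e+01]
```

View pics/f.png

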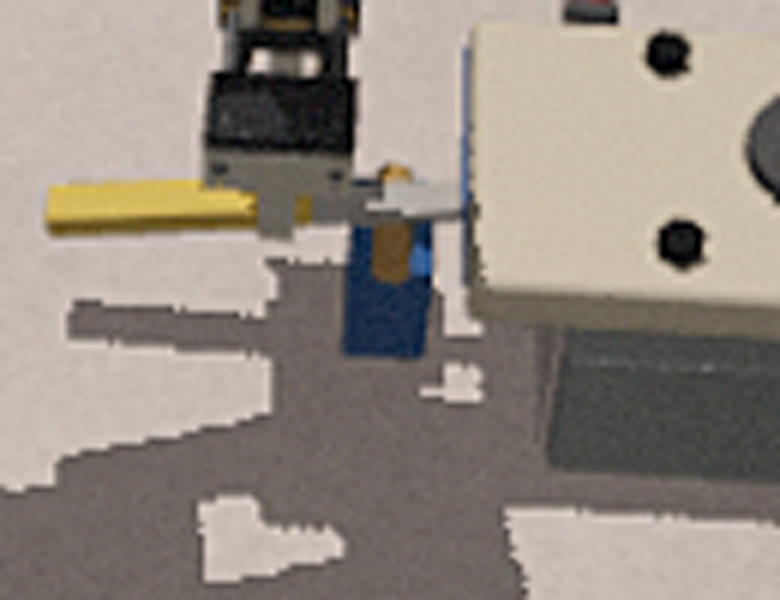

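The bar rests on the ridge; yellow end sank to (45,235) with tip up against the lip. Retreating to the grip end to press.

Call:
apply_moves(
  series=[
    [[0, 0, -0.01, 0, 0, 0], [0, 0, -0.03, 0, 0, 0], [0, 0, -0.05, 0, 0, 0], [0, 0, -0.061, 0, 0, 0], [-0.015, 0, -0.061, 0, 0, 0], [-0.035, 0, -0.061, 0, 0, 0], [-0.06, 0, -0.061, 0, 0, 0], [-0.08, 0, -0.061, 0, 0, 0], [-0.092, 0, -0.061, 0, 0, 0], [-0.092, 0, -0.061, 0, 0, 0]],
  ],
)

```text
t: 11.8
tcp_pos: [476.5, 38.5, 140.3]
ee_rot: [-180.0, 0.0, -17.0]
ft_force: [1.0, -0.9, -0.8]
width: 0.55
```

Call:
apply_moves(
  series=[
    [[0, 0, 0, 0, 0, 0], [0, 0, 0.01, 0, 0, 0], [0, 0, 0.02, 0, 0, 0], [0, 0, 0.03, 0, 0, 0], [0, 0, 0.04, 0, 0, 0], [0, 0, 0.048, 0, 0, 0], [0, 0, 0.054, 0, 0, 0], [0, 0, 0.054, 0, 0, 0], [0, 0, 0.054, 0, 0, 0]],
  ],
  jaw=1,
)

```text
t: 12.7
tcp_pos: [477.7, 38.0, 85.9]
ee_rot: [180.0, 0.0, -17.0]
ft_force: [-0.1, -0.6, 0.2]
width: 0.005
```

Run:
```python
from h import *
s=manip.state();print(s['t'],s['ft_force'],s['wrist_torque'],s['tcp_pos'],s['width'])
b=snap('side','g_s.png')
S=6;x0,y0=230,110
c=cv2.cvtColor(cv2.resize(b[y0:y0+100,x0:x0+130],None,fx=S,fy=S,interpolation=cv2.INTER_CUBIC),cv2.COLOR_RGB2BGR)
cv2.imwrite('pics/g.png',c)
```

```text
12.7 [-0.05310556 -0.57586874  0.24326825] [ 0.05083707  0.05055674 -0.01825111] [477.67259835  38.0057362   85.94064056] 0.0045348268587162965
```

View pics/g.png

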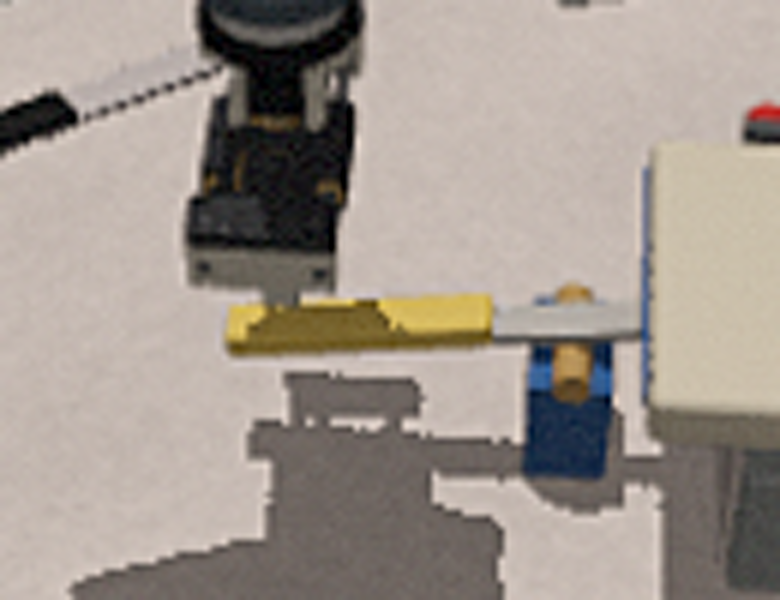

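The closed fingers (crop (280,300)) are centred over the grip about 27 mm from its end. Pressing down in stages.

Call:
apply_moves(
  series=[
    [[0, 0, 0.004, 0, 0, 0], [0, 0, 0.008, 0, 0, 0], [0, 0, 0.011, 0, 0, 0], [0, 0, 0.014, 0, 0, 0], [0, 0, 0.016, 0, 0, 0], [0, 0, 0.016, 0, 0, 0]],
  ],
)

```text
t: 13.35
tcp_pos: [477.9, 38.0, 70.7]
ee_rot: [-180.0, -0.0, -17.0]
ft_force: [-2.9, 0.5, 9.7]
width: 0.005
```

Call:
apply_moves(
  series=[
    [[0, 0, 0.003, 0, 0, 0], [0, 0, 0.006, 0, 0, 0], [0, 0, 0.009, 0, 0, 0], [0, 0, 0.012, 0, 0, 0], [0, 0, 0.012, 0, 0, 0], [0, 0, 0.012, 0, 0, 0]],
  ],
)

```text
t: 13.95
tcp_pos: [478.7, 37.9, 59.1]
ee_rot: [-180.0, -0.1, -17.0]
ft_force: [-1.3, 0.9, 9.8]
width: 0.003
```

Run:
```python
from h import *
s=manip.state();print(s['t'],s['ft_force'],s['wrist_torque'],s['tcp_pos'],s['width'])
b=snap('side','i_s.png')
S=6;x0,y0=230,110
c=cv2.cvtColor(cv2.resize(b[y0:y0+100,x0:x0+130],None,fx=S,fy=S,interpolation=cv2.INTER_CUBIC),cv2.COLOR_RGB2BGR)
cv2.imwrite('pics/i.png',c)
```

```text
13.95 [-1.34610883  0.86806647  9.82160072] [ 0.10205776  0.25440903 -0.04085807] [478.66730097  37.86604703  59.07724377] 0.0025524589210541874
```

View pics/i.png

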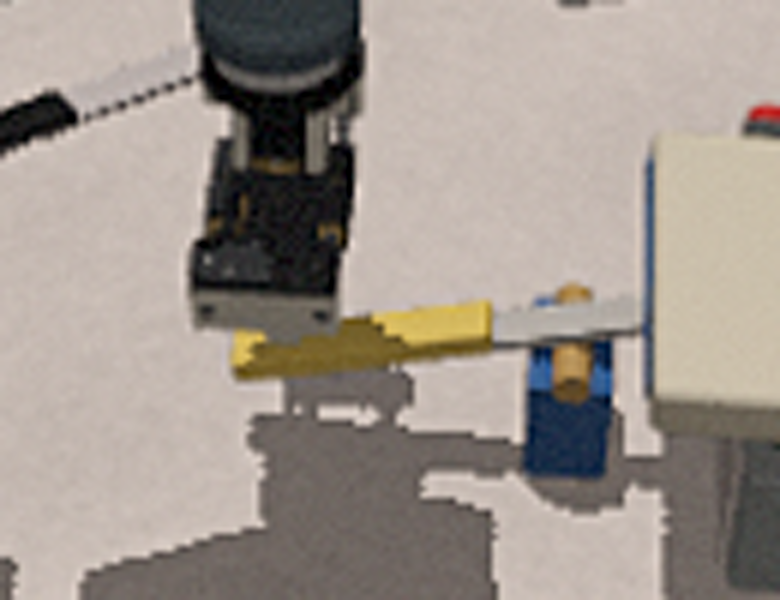

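Call:
apply_moves(
  series=[
    [[0, 0, 0.003, 0, 0, 0], [0, 0, 0.006, 0, 0, 0], [0, 0, 0.009, 0, 0, 0], [0, 0, 0.012, 0, 0, 0], [0, 0, 0.014, 0, 0, 0], [0, 0, 0.016, 0, 0, 0], [0, 0, 0.018, 0, 0, 0], [0, 0, 0.019, 0, 0, 0], [0, 0, 0.019, 0, 0, 0], [0, 0, 0.019, 0, 0, 0]],
  ],
)

```text
t: 15.0
tcp_pos: [481.6, 37.2, 41.2]
ee_rot: [-179.9, -0.5, -17.0]
ft_force: [2.4, -1.1, 11.2]
width: 0.005
```

Run:
```python
from h import *
s=manip.state();print(s['t'],s['ft_force'],s['wrist_torque'],s['tcp_pos'],s['width'])
b=snap('side','j_s.png')
for d in manip.pinpoint('lip','side'): print(d['conf'],w('side',d['location']))
S=6;x0,y0=230,110
c=cv2.cvtColor(cv2.resize(b[y0:y0+100,x0:x0+130],None,fx=S,fy=S,interpolation=cv2.INTER_CUBIC),cv2.COLOR_RGB2BGR)
cv2.imwrite('pics/j.png',c)
```

```text
15.0 [ 2.40566909 -1.1415075  11.17470698] [-0.16890552 -0.56652992 -0.01348311] [481.62215865  37.16279099  41.16777426] 0.005064974582506663
0.76 [660.69590154 -14.18611157 107.48362862]
```

View pics/j.png

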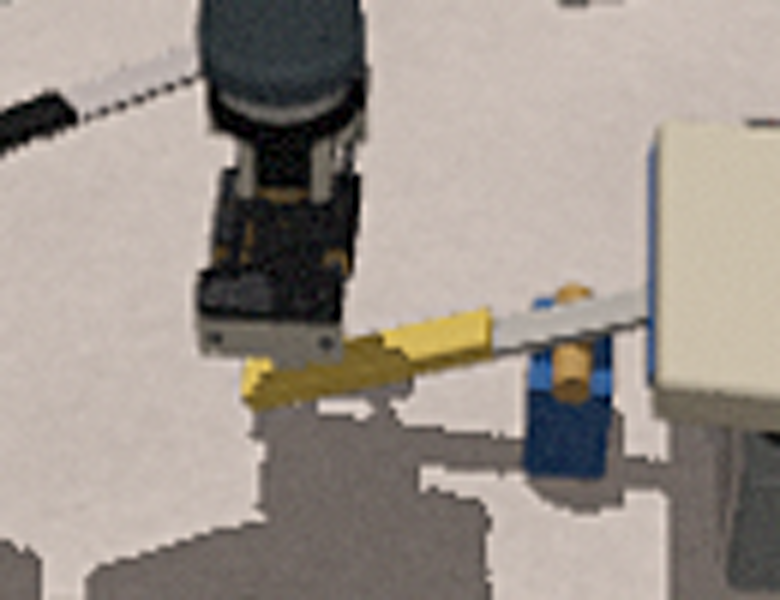

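Run:
```python
from h import *
s=manip.state();print(s['t'],s['joint_positions'].round(2),s['effort'].round(1),s['tcp_pos'],s['ee_rot'])
a=snap('top','j_t.png')
cv2.imwrite('pics/jt.png',cv2.cvtColor(cv2.resize(a[85:205,190:310],(600,600),interpolation=cv2.INTER_CUBIC),cv2.COLOR_RGB2BGR))
```

```text
15.1 [-8.8400e+00  1.9370e+01  1.1022e+02 -2.0000e-02  4.9920e+01  9.8180e+01] [  0.6 -34.4 -15.2   0.2   1.   -0. ] [481.62690832  37.18413991  41.18312495] [-179.94230549   -0.48691922  -17.00350019]
```

View pics/jt.png

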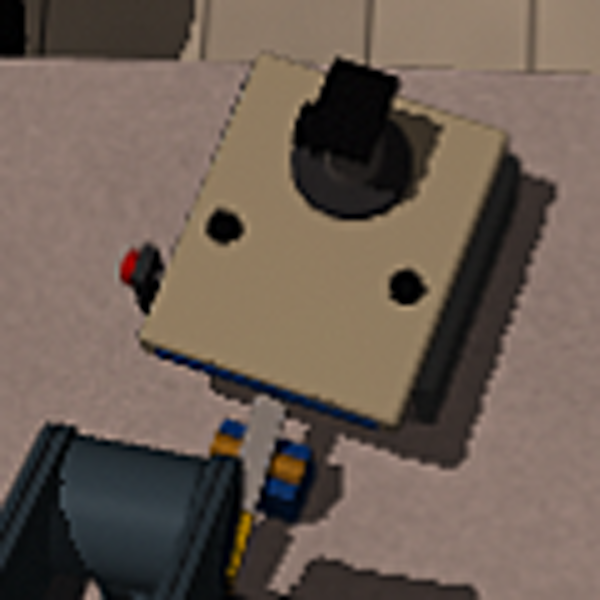

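Knob moved in against its housing (top crop (130,265)): the bolt appears in. A little more to be sure.

Call:
apply_moves(
  series=[
    [[0, 0, 0.002, 0, 0, 0], [0, 0, 0.004, 0, 0, 0], [0, 0, 0.005, 0, 0, 0], [0, 0, 0.005, 0, 0, 0], [0, 0, 0.005, 0, 0, 0]],
  ],
)

```text
t: 15.65
tcp_pos: [481.7, 37.2, 36.2]
ee_rot: [-179.9, -0.5, -17.0]
ft_force: [2.6, -0.0, 11.1]
width: 0.007
```

Call:
apply_moves(
  series=[
    [[0, 0, -0.003, 0, 0, 0], [0, 0, -0.006, 0, 0, 0], [0, 0, -0.009, 0, 0, 0], [0, 0, -0.012, 0, 0, 0], [0, 0, -0.015, 0, 0, 0], [0, 0, -0.018, 0, 0, 0], [0, 0, -0.021, 0, 0, 0], [0, 0, -0.024, 0, 0, 0], [0, 0, -0.028, 0, 0, 0], [0, 0, -0.032, 0, 0, 0], [0, 0, -0.038, 0, 0, 0], [0, 0, -0.046, 0, 0, 0]],
  ],
)

```text
t: 16.85
tcp_pos: [477.4, 38.0, 80.3]
ee_rot: [180.0, 0.0, -17.0]
ft_force: [-0.5, 0.3, 0.0]
width: -0.001
```

Call:
apply_moves(
  series=[
    [[0, 0, -0.01, 0, 0, 0], [0, 0, -0.03, 0, 0, 0], [0, 0, -0.05, 0, 0, 0], [-0.01, 0, -0.07, 0, 0, 0], [-0.03, 0, -0.08, 0, 0, 0], [-0.05, 0, -0.08, 0, 0, 0], [-0.06, 0, -0.08, 0, 0, 0], [-0.06, 0, -0.08, 0, 0, 0], [-0.06, 0, -0.08, 0, 0, 0]],
  ],
)

```text
t: 17.75
tcp_pos: [420.8, 55.4, 160.2]
ee_rot: [-180.0, -0.1, -17.0]
ft_force: [0.4, -0.1, -0.1]
width: 0.006
```

Run:
```python
from h import *
s=manip.state();print(s['t'],s['ft_force'],s['tcp_pos'])
a=snap('top','k_t.png')
for d in manip.pinpoint('lip','top'): print(d['conf'],w('top',d['location']))
b=snap('side','k_s.png')
for d in manip.pinpoint('lip','side'): print(d['conf'],w('side',d['location']))
cv2.imwrite('pics/k.png',cv2.cvtColor(np.hstack([cv2.resize(a[85:205,190:310],(400,400)),cv2.resize(b[100:220,250:370],(400,400))]),cv2.COLOR_RGB2BGR))
```

```text
17.75 [ 0.36669682 -0.10477608 -0.08744555] [420.82421627  55.41425943 160.24123978]
0.95 [658.63662675 -14.29245565 101.96958057]
```

View pics/k.png

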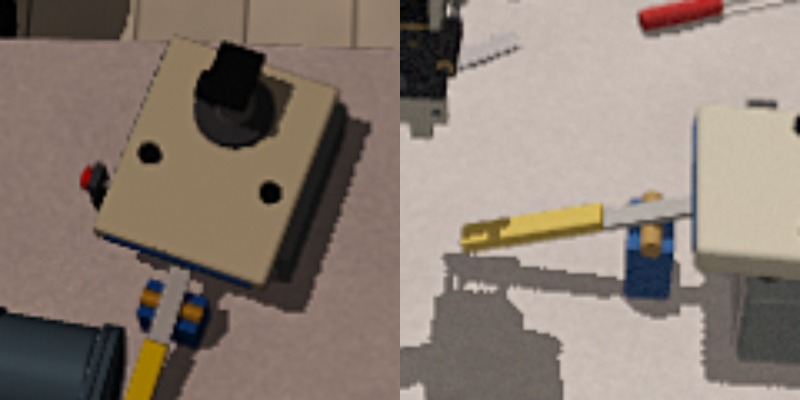

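Run:
```python
from h import *
b0=cv2.imread('pics/k_s.png')[100:220,230:345].astype(int)
b=snap('side','l_s.png')
for d in manip.pinpoint('lip','side'): print(d['conf'],w('side',d['location']))
b=cv2.cvtColor(b,cv2.COLOR_RGB2BGR)[100:220,230:345].astype(int)
print('diff max/mean',abs(b-b0).max(),abs(b-b0).mean())
# vertical foot shift vs start and vs raised peak (front-near corner region)
ref=cv2.cvtColor(cv2.imread('pics/side0.png'),cv2.COLOR_BGR2GRAY).astype(np.float32)
for f in('j_s','l_s'):
    g=cv2.cvtColor(cv2.imread('pics/%s.png'%f),cv2.COLOR_BGR2GRAY).astype(np.float32)
    T=ref[165:190,332:365]; r=cv2.matchTemplate(g[145:200,325:375],T,cv2.TM_CCOEFF_NORMED);_,v,_,l=cv2.minMaxLoc(r);print(f,v,l[0]-7,l[1]-20)
print(proj('side',[628,-107,93])-proj('side',[628,-107,103]),proj('side',[628,-107,93])-proj('side',[628,-107,109]))
```

```text
0.97 [659.41547868 -15.34016878 103.75687813]
diff max/mean 101 2.3371980676328503
j_s 0.9117780923843384 1 -3
l_s 0.9102467894554138 0 -2
[-0.31941627  2.38551677] [-0.51303472  3.83102278]
```

Run:
```python
from h import *
s=manip.state();print(s['t'],s['ft_force']);print(manip.sign_off())
```

```text
18.05 [0.03177641 0.10537743 0.9482352 ]
the job is handed in; nothing more can be done
None
```

I levered the foot up with the steel pry bar. It now appears to be standing raised on its bolt, and I handed the job in at 18.05 s.

**What I did:** I picked up the yellow-gripped bar and laid it over the brass ridge, about 60 mm short of its origin, with the tip under the lip. I then let go and pressed the yellow end down with closed fingers at about 10–11 N. That was roughly 37 mm at the press point, or about 43 mm at the bar's end. Then I backed the gripper off.

**Last checks:**
- **Lip height:** the network put the lip at 102.0 mm in the top view and 103.8 mm in the side view, each good to about 4 mm. At the start it read 88.5 and 91.3 mm against a true 93. The foot moved 2 px up in the side picture, where a 10 mm rise should give about 2.4 px.
- **Bolt:** the red knob has moved in against its housing.
- **Bar and gripper:** the bar lies on the ridge with its tip under the lip. The gripper is clear, at z = 160 mm with wrist forces under 1 N.

**Not confirmed:**
- **Bar load on the block:** I couldn't measure the force on the fulcrum block. By leverage from the 10–11 N push it should have been well above the 15 N needed.
- **Bar at rest:** a comparison of the last two side pictures differed on average only by noise (2.3 grey levels). Single pixels differed by up to 101, which I put down to edge noise without checking further.

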